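Seat a taper tool holder in the tightening stand

ROBOT

A 6-joint arm with a two-finger parallel gripper is mounted at the origin on a cart in front of the work surface, level with it; the furniture and walls round the work are solid. World frame = base frame: x ahead of the robot, y to its left, z up, the work surface at z = 0. Lengths are in m, angles in rad, forces in N, time in s.
With the tool pointing down it reaches from about 0.425 to 0.95 m from the base axis. Payload 14.7 kg.
Tool frame: the origin (TCP) lies between the finger pads; the fingertips stand 8 mm ahead of it and the grasp point (between the pads) lies 11 mm behind it; z points along the fingers, y is the direction in which the jaws open and shut (so a half turn about z gives the same grasp; the last joint's range is limited). The gripper opens to 85 mm and grips with 20 to 120 N. Pads are 22 mm wide; open, the fingers measure 114 mm over their backs; the gripper's body (76 mm by 85 mm) begins 54 mm behind the grasp point. The pads swing forward as they close: fully open they stand 13 mm farther back than shut.
Start: joints at [-1.22, 0.48, 1.596, -0, 1.065, -0.047], TCP at [0.252, -0.599, 0.239] pointing down, gripper open.
Joint ranges: [-2.75, 2.75], [-0.82, 2.05], [0.23, 2.67], [-1.56, 4.7], [0.09, 2.69], [-2.92, 2.92]. Speed limits (rad/s): [1.89, 1.89, 2.39, 3.01, 3.01, 3.01].

INTERFACE

Orientations are given as a unit quaternion [w, x, y, z].
In Python, from cell import robot gives the robot as it stands.
- The arm moves only by the tool move_arm, never from a script. Its argument "steps" is text: rows parted by semicolons, each of 5 numbers parted by spaces: the opening, from 0 (shut) to 1 (fully open), then the shift along the tool's x, y, z in mm, then the turn about the tool's z in degrees. In form: jaw dx dy dz yaw; .... A call has 1 to 8 rows; each row shifts and turns the commanded pose from where the row before left it, along the tool's axes as they then stand; what a row does not reach is not made up. A row lasts 1/8 s, in which the tool goes at most 62.5 mm and 10.7 degrees, less where a joint would pass 70% of its speed; a pose out of reach is approached as far as the arm can. A call is refused whole if a number of a shift passes 62.5 or a number of a turn 10.7, either way. A call with a gripper value outside its range is refused whole. The fingers move at their own pace and stop on an object; "squeeze" is the grip in N (left out, the last holds). Time passes only in rows, so rows that do not move let the fingers close. It gives the time, the measured TCP pose, the force and the opening at its end, in the units of the state.
- robot.get_state(): the state, without advancing time (a new reading comes with each control period).
- robot.capture(name): name is "scene" or "top"; returns a dict with "img" (420x560x3 uint8, red, green, blue), "camera_matrix" (3x3 intrinsics, pixels), "camera_from_world" (4x4, takes a point from world to camera coordinates). Camera axes: x right, y down, z forward; pixel columns grow to the right and rows downward; lengths in m; the calibration is good to about 2 mm. A picture is of the moment at which its call begins. There is no depth.
- robot.finish_job(): hands the job in, once; it reports no verdict.
The state is a dict: "time_s": time; "joint_positions": joint angles; "joint_velocities": joint speeds; "joint_torque": joint torques, N m; "eef_pos": TCP position; "tcp_rot": TCP orientation; "contact_force": force on the tool from outside, world axes, zero at the start; "torque": the same for the moment, N m; "width": finger opening in m.
Only numpy, scipy, OpenCV 4.12 (cv2) and the standard library are available. Lean on these libraries where they do the work, as an engineer would, in place of code of your own. Each camera call takes 0.05 s, during which the arm holds its last target.

TASK

Take the tool holder with the brass nut out of the wooden rack, lower it gently into the tapered sleeve of the green stand and let go, so that it centres itself. Then press straight down on the top of its steel nose with about 20 N (never as much as 35 N) for a second, so that the sleeve slides down firmly onto its stop, and leave the holder standing there upright. Leave the holder with the black nut in the rack.

Things in the scene. Friction and masses are not known exactly. Their poses are not given: they have to be found in the camera images.
- holder_grip (a point): Loose tool holder with the brass nut, round, 0.26 to 0.44 kg; z up its axis. This point: on the axis in the brass nut (d 40 mm), where to grip it, 42 mm above the gauge line. Heights above the gauge line: neck d 32 mm to 6 mm, flange d 46 mm from 6 to 16 mm, brass nut from 20 to 60 mm, flat steel nose d 26 mm to 64 mm. Grasp the nut from above, closing along the rack's x.
- holder_nose: The steel nose of the brass-nut holder, fixed to it, d 26 mm, standing 4 mm out of the nut; origin at the centre of its flat top, 64 mm above the gauge line, z up. Press here with shut fingers.
- holder_gauge (a point): The brass-nut holder's gauge line on its axis, the wide end of its steel cone (12 degrees half angle, d 31.8 mm here, d 14.8 mm 40 mm below, then a stud d 10 mm of 6 mm). In the rack it is 6 mm below the rack's top; nested in the sleeve it lies 2 to 4 mm below the sleeve's mouth.
- spare_grip (a point): The same point as holder_grip on the other holder, alike but with a black nut, in the other rack hole.
- rack: Wooden rack fixed to the bench, 76 x 190 x 62 mm high; origin at the centre of its underside, z up, y along the row of its two d 37 mm holes, which lie 50 mm either side of the centre. The holders hang in them by their flanges, free to lift out.
- stand: Tightening stand fixed to the bench: dark base plate 120 x 120 x 12 mm, green round housing d 82 mm up to 62 mm with a rubber ring to 65 mm; origin at the centre of the underside, z up.
- sleeve_mouth (a point): Centre of the mouth of the steel taper sleeve in the stand, level with the upper face of its collar (d 54 mm, 6 mm thick), z up. Inside it is an oiled cone of 12 degrees half angle, d 31.8 mm at the mouth, 48 mm deep, open below.
- sleeve: The sliding sleeve (origin 80 mm below its mouth). It slides straight down in the stand and stays where left; with a holder in it, a push of about 5 N on the holder moves it. It ends on a hidden stop, set differently each time and not measured: 4 to 13 mm below the start, mouth then 76 to 84 mm above the bench. There the resistance climbs 15 N per mm.
Mind the look-alikes: they are no part of the job. Leave any orange or red look-alike of the part that bears holder_grip alone.

How it is judged:
By the outcome, as a careful person would: the job done as asked, in the order asked, and still so for the second after the job is handed in, with the robot touching nothing.
It also fails if it takes over 67 s, if anything falls off the work surface, if the arm or the gripper's body presses on something with over 40 N, if the wrist force passes 120 N, or if a joint passes its speed limit or range.

## Working session

There is one attempt and no reset: what is moved stays moved. The work goes in short steps, Python scripts to look and compute and a tool call to move; the robot and the scene stay as the last step left them, time stands still between calls to the robot, and variables do not carry over. Pictures are saved under pics/ and viewed, and the job is handed in when it is done.

Besides the shell and the picture viewer there is one more tool, called as name(argument=value, ...) on one line, values as JSON. move_arm: Moves the arm, as the interface text tells. Its arguments: {"type":"object","properties":{"steps":{"type":"string"},"squeeze":{"type":"number"}},"required":["steps"]}

```bash
mkdir -p pics
cat > h.py <<'E'
import numpy as np, cv2
from cell import robot
def cap(n,f):
    c=robot.capture(n); cv2.imwrite('pics/'+f,c['img'][:,:,::-1]); np.savez(f'pics/{n}.npz',K=c['camera_matrix'],T=c['camera_from_world'],img=c['img']); return c
def load(n): return np.load(f'pics/{n}.npz')
def ray(c,uv):
    K,T=c['K'],c['T']; R=T[:3,:3]; o=-R.T@T[:3,3]; d=R.T@np.linalg.inv(K)@np.array([uv[0],uv[1],1.]); return o,d
def atz(c,uv,z):
    o,d=ray(c,uv); return o+d*(z-o[2])/d[2]
def proj(c,p):
    q=c['T'][:3,:3]@np.array(p)+c['T'][:3,3]; q=c['K']@q; return q[:2]/q[2]
def crop(n,x0,x1,y0,y1,s,f):
    im=load(n)['img'][y0:y1,x0:x1,::-1]; cv2.imwrite('pics/'+f,cv2.resize(im,None,fx=s,fy=s,interpolation=cv2.INTER_CUBIC))
E
python3 - <<'E'
from h import *
for n in('scene','top'):
    c=cap(n,n+'0.png'); T=c['camera_from_world']; print(n,c['camera_matrix'].round(1).tolist(),(-T[:3,:3].T@T[:3,3]).round(3),T[2,:3].round(2))
print(robot.get_state())
E
```

```text
scene [[436.5, 0.0, 281.7], [0.0, 436.5, 215.8], [0.0, 0.0, 1.0]] [0.217 0.744 0.685] [ 0.38 -0.75 -0.54]
top [[472.5, 0.0, 288.0], [0.0, 472.5, 208.9], [0.0, 0.0, 1.0]] [ 0.496 -0.059  1.134] [ 0.11  0.01 -0.99]
{'time_s': 0.1, 'joint_positions': array([-1.21959097e+00,  4.80721514e-01,  1.59679903e+00, -1.59627191e-05,
        1.06509682e+00, -4.66364487e-02]), 'joint_velocities': array([-9.41481651e-05, -8.48732205e-04, -1.89138090e-03,  1.49076895e-03,
        9.62717092e-04,  1.05725865e-04]), 'joint_torque': array([ 8.79254658e-04, -9.52255726e+01, -4.31040144e+01, -1.71821744e-04,
        5.22281232e-03, -1.62119943e-05]), 'eef_pos': array([ 0.25170184, -0.59890942,  0.23877187]), 'tcp_rot': array([-5.05365992e-04,  9.80279497e-01,  1.97615397e-01, -8.46219926e-05]), 'contact_force': array([0.0897022 , 0.81041203, 0.67619903]), 'torque': array([-0.03837267,  0.0209933 , -0.01084383]), 'width': 0.08519513735858018}
```

View pics/scene0.png

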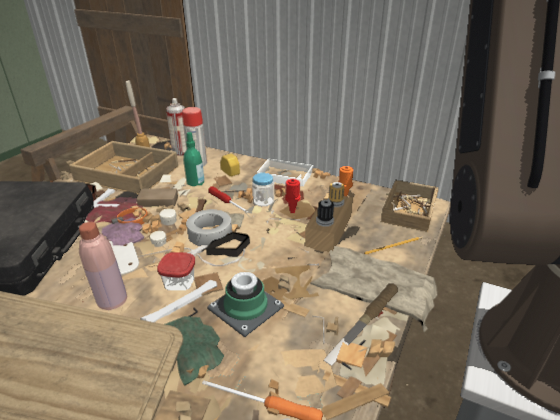

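View pics/top0.png

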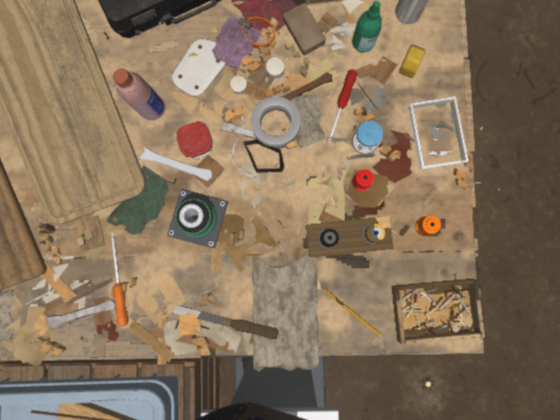

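Run:
```python
from h import *
crop('top',290,460,160,270,4.6,'ct1.png'); crop('top',155,240,180,255,8,'ct2.png')
crop('scene',270,370,155,255,6,'cs1.png'); crop('scene',200,290,260,340,7,'cs2.png')
```

```text
(no output)
```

View pics/ct1.png

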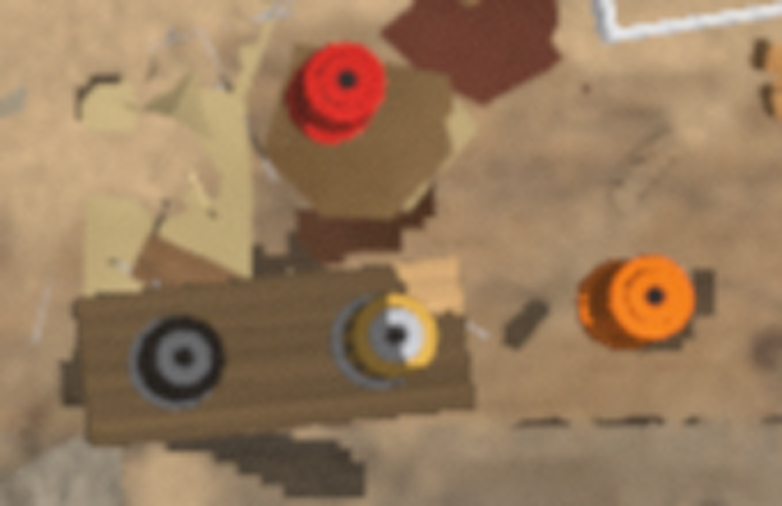

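View pics/ct2.png

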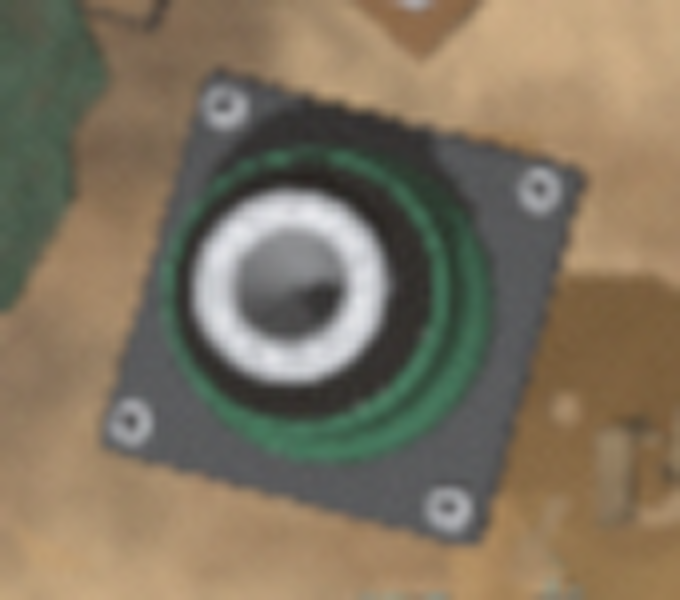

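View pics/cs1.png

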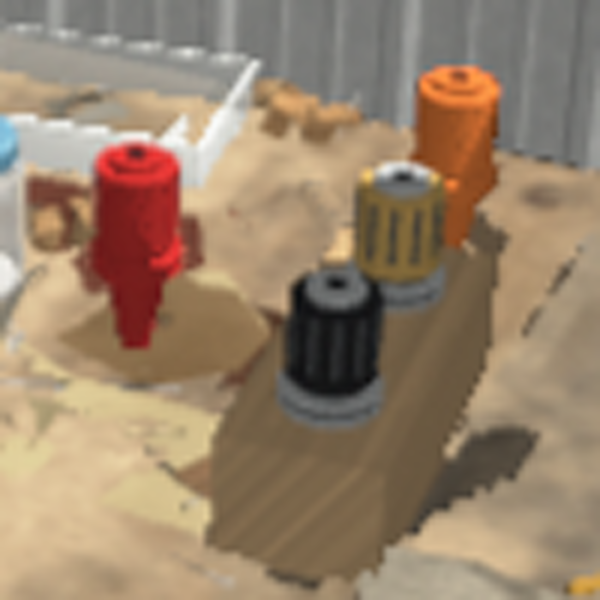

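View pics/cs2.png

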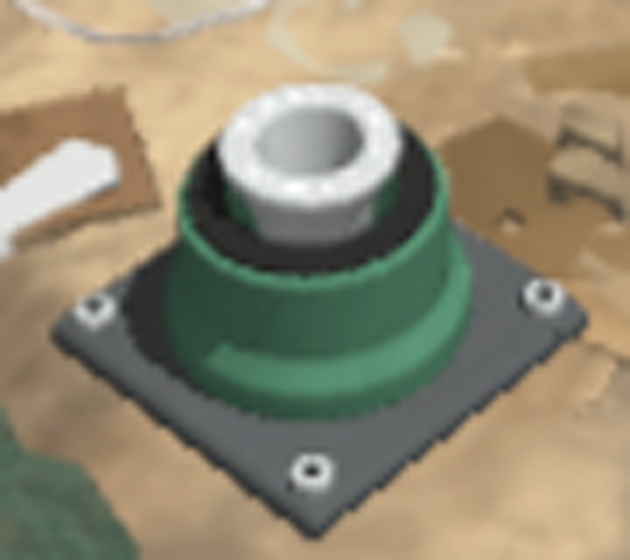

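```bash
cat >> h.py <<'E'
def tri(uvs):
    A=[];b=[]
    for n,uv in uvs:
        o,d=ray(load(n),uv); d=d/np.linalg.norm(d); P=np.eye(3)-np.outer(d,d); A.append(P); b.append(P@o)
    return np.linalg.solve(sum(A),sum(b))
E
python3 - <<'E'
from h import *
t=load('top'); s=load('scene')
f=lambda x,y,x0,y0,k:((x+.5)/k-.5+x0,(y+.5)/k-.5+y0)
bt=f(396,335,290,160,4.6); bs=f(402,179,270,155,6)
kt=f(184,357,290,160,4.6); ks=f(339,288,270,155,6)
mt=f(290,286,155,180,8); ms=f(310,144,200,260,7)
for nm,a,b in(('brass',bt,bs),('black',kt,ks),('mouth',mt,ms)):
    print(nm,tri([('top',a),('scene',b)]).round(4),atz(t,a,.12).round(4),atz(s,b,.12).round(4),proj(s,atz(t,a,.12))-b)
for z in(.085,.09,.095): print(z,atz(t,mt,z).round(4),atz(s,ms,z).round(4))
# stand corners z=.012 top
c=[atz(t,f(*p,155,180,8),.012)[:2] for p in((213,68),(586,178),(478,545),(104,448))]
print(np.round(c,4),np.mean(c,0),[np.linalg.norm(c[i]-c[(i+1)%4]) for i in range(4)])
c=[atz(s,f(*p,200,260,7),.012)[:2] for p in((52,330),(588,322),(315,538))]
print(np.round(c,4),np.mean(c[:2],0))
# rack top corners
c=[atz(t,f(*p,290,160,4.6),.062)[:2] for p in((76,298),(86,442),(474,408),(458,262))]
print(np.round(c,4),np.mean(c,0),[np.linalg.norm(c[i]-c[(i+1)%4]) for i in range(4)])
E
```

```text
brass [ 0.5517 -0.2394  0.1187] [ 0.5521 -0.239   0.12  ] [ 0.5505 -0.2372  0.12  ] [-0.3246879  -0.41164513]
black [ 0.5427 -0.1405  0.1178] [ 0.5435 -0.14    0.12  ] [ 0.5405 -0.1373  0.12  ] [-0.73796631 -0.78149646]
mouth [0.5995 0.1666 0.0804] [0.5958 0.1582 0.12  ] [0.5742 0.2043 0.12  ] [  2.55489681 -16.66076779]
0.085 [0.5993 0.1657 0.085 ] [0.5963 0.1709 0.085 ]
0.09 [0.5988 0.1647 0.09  ] [0.5932 0.1757 0.09  ]
0.095 [0.5983 0.1636 0.095 ] [0.59   0.1804 0.095 ]
[[0.6727 0.2049]
 [0.6374 0.0928]
 [0.5284 0.1251]
 [0.559  0.2365]] [0.59936076 0.16481236] [np.float64(0.11755980768941257), np.float64(0.11371788581955551), np.float64(0.11551148417973878), np.float64(0.11798346290646274)]
[[0.6691 0.2101]
 [0.5237 0.1333]
 [0.5546 0.2447]] [0.59638193 0.17170139]
[[ 0.5763 -0.0921]
 [ 0.5054 -0.0955]
 [ 0.5188 -0.2862]
 [ 0.5909 -0.2812]] [ 0.54782895 -0.1887445 ] [np.float64(0.07097627115981203), np.float64(0.19116463852605808), np.float64(0.0722181196272872), np.float64(0.18970142334968598)]
```

move_arm(steps="1 0 0 0 -10.3; 1 0 0 0 -10.3; 1 0 0 0 -10.3; 1 0 0 0 -10.3; 1 0 0 0 -10.3; 1 0 0 0 -10.3; 1 0 0 0 -10.0; 1 0 0 0 0")

```text
time_s: 1.1
eef_pos: [0.2517, -0.5991, 0.239]
tcp_rot: [-0.0, 0.679, 0.735, 0.0]
contact_force: [0.4, -0.3, -0.1]
width: 0.0852
```

```bash
cat >> h.py <<'E'
from scipy.spatial.transform import Rotation as Ro
def delta(tgt,st=None):
    st=st or robot.get_state(); w,x,y,z=st['tcp_rot']; R=Ro.from_quat([x,y,z,w]).as_matrix()
    print('yaw of tool y',np.degrees(np.arctan2(R[1,1],R[0,1])).round(2),'zaxis',R[:,2].round(4))
    print('pos',st['eef_pos'].round(4),'t',st['time_s'],'F',st['contact_force'].round(2),'w',round(st['width'],4))
    print('delta mm',(R.T@(np.array(tgt)-st['eef_pos'])*1000).round(1))
E
python3 -c "
from h import *
delta([.552,-.239,.239])
t=load('top')
print(atz(t,(364,180),.1),atz(t,(431,224),.1))"
```

```text
yaw of tool y 4.54 zaxis [-2.e-04  6.e-04 -1.e+00]
pos [ 0.2517 -0.5991  0.239 ] t 1.1 F [ 0.37 -0.32 -0.11] w 0.0852
delta mm [3.351e+02 3.278e+02 1.000e-01]
[ 0.66967662 -0.22091668  0.1       ] [ 0.56960911 -0.36401591  0.1       ]
```

move_arm(steps="1 41.9 41 0 0; 1 41.9 41 0 0; 1 41.9 41 0 0; 1 41.9 41 0 0; 1 41.9 41 0 0; 1 41.9 41 0 0; 1 41.9 41 0 0; 1 41.8 40.8 0 0")

```text
time_s: 2.1
eef_pos: [0.5528, -0.2373, 0.2393]
tcp_rot: [0.0, 0.68, 0.733, -0.0]
contact_force: [1.3, -0.4, 0.9]
width: 0.0853
```

move_arm(steps="1 0 0 30 0; 1 0 0 30 0; 1 0 0 0 0; 1 0 0 0 0")

```text
time_s: 2.6
eef_pos: [0.5521, -0.2393, 0.1802]
tcp_rot: [0.0, 0.679, 0.734, 0.0]
contact_force: [-0.1, -0.3, 0.9]
width: 0.0856
```

Run:
```python
from h import *
cap('top','t1.png');cap('scene','s1.png')
delta([.552,-.239,.087])
crop('top',290,460,160,270,4.6,'ct3.png');crop('scene',230,400,100,260,4,'cs3.png')
```

```text
yaw of tool y 4.5 zaxis [ 1.6e-03 -8.0e-04 -1.0e+00]
pos [ 0.5523 -0.2395  0.1806] t 2.7 F [-0.58  0.7   0.42] w 0.0853
delta mm [ 0.6 -0.4 93.6]
```

View pics/cs3.png

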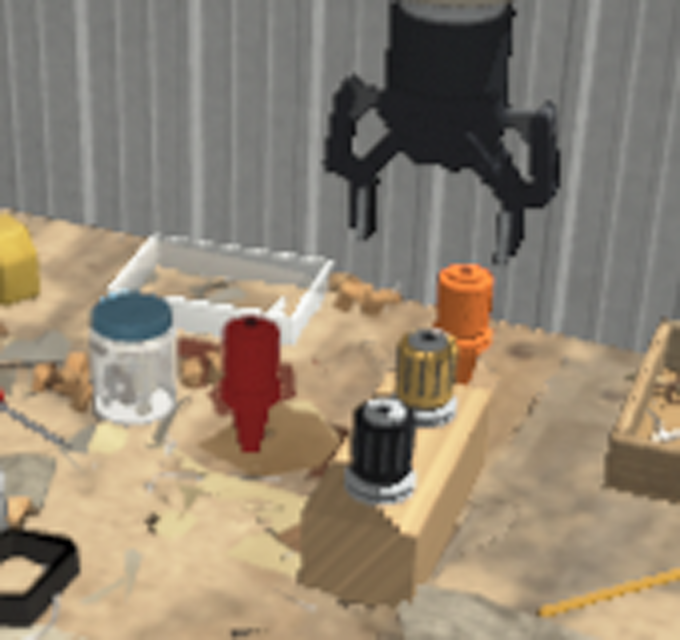

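View pics/t1.png

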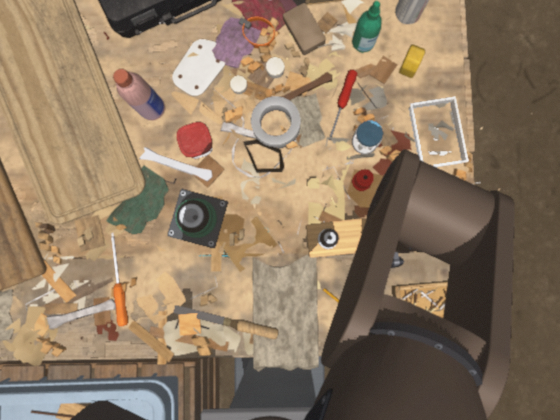

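Run:
```python
from h import *
s=load('scene')
p=np.array([.5523,-.2395,.185]); d=np.array([np.cos(.0785),np.sin(.0785),0])
for k in(-.05,0,.05): print(((proj(s,p+k*d)-[230,100]+.5)*4-.5).round(1))
for q in([.552,-.239,.12],[.5505,-.2372,.12]): print(((proj(s,np.array(q))-[230,100]+.5)*4-.5).round(1))
```

```text
[508.4 262.1]
[433.1 249.3]
[359.8 236.8]
[426.7 337.5]
[427.8 339.2]
```

move_arm(steps="1 0.3 -0.3 30 0; 1 0 0 30 0; 1 0 0 0 0")

```text
time_s: 3.08
eef_pos: [0.5506, -0.2385, 0.1186]
tcp_rot: [-0.001, 0.679, 0.735, -0.0]
contact_force: [-0.2, 0.4, -0.8]
width: 0.0852
```

move_arm(steps="1 0 0 16 0; 1 0 0 17 0; 1 0 0 0 0; 1 0 0 0 0")

```text
time_s: 3.58
eef_pos: [0.5515, -0.2387, 0.0864]
tcp_rot: [-0.0, 0.678, 0.735, 0.0]
contact_force: [-0.4, 0.7, -0.1]
width: 0.0853
```

Run:
```python
from h import *
cap('scene','s2.png')
delta([.552,-.239,.087])
crop('scene',290,400,120,260,5,'cs4.png')
```

```text
yaw of tool y 4.59 zaxis [ 4.e-04 -2.e-04 -1.e+00]
pos [ 0.5517 -0.2388  0.0866] t 3.625 F [ 0.19 -0.36  0.14] w 0.0855
delta mm [-0.2  0.3 -0.4]
```

View pics/cs4.png

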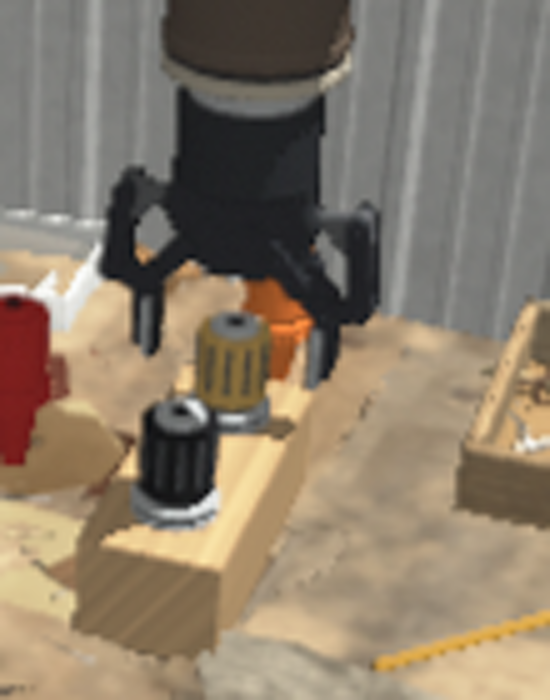

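move_arm(steps="0.3 0 0 0 0; 0.3 0 0 0 0; 0.3 0 0 0 0; 0.3 0 0 0 0; 0.3 0 0 0 0; 0.3 0 0 0 0", squeeze=50)

```text
time_s: 4.38
eef_pos: [0.5515, -0.2387, 0.0867]
tcp_rot: [0.0, 0.678, 0.735, 0.0]
contact_force: [-1.9, 0.0, 5.5]
width: 0.0388
```

Run:
```python
from h import *
delta([.552,-.239,.087]); print(robot.get_state()['torque'])
```

```text
yaw of tool y 4.59 zaxis [ 3.e-04 -2.e-04 -1.e+00]
pos [ 0.5515 -0.2387  0.0867] t 4.375 F [-1.89  0.01  5.46] w 0.0388
delta mm [-0.3  0.5 -0.3]
[0.06209476 0.26495868 0.01929114]
```

move_arm(steps="0.3 0 0 -5 0; 0.3 0 0 -15 0; 0.3 0 0 -20 0; 0.3 0 0 -30 0; 0.3 0 0 -30 0; 0.3 0 0 -20 0; 0.3 0 0 0 0; 0.3 0 0 0 0")

```text
time_s: 5.38
eef_pos: [0.551, -0.2385, 0.2059]
tcp_rot: [-0.0, 0.678, 0.735, -0.0]
contact_force: [-0.7, 0.3, -3.5]
width: 0.039
```

Run:
```python
from h import *
cap('scene','s3.png')
delta([.599,.165,.2067])
crop('scene',290,400,90,260,4.5,'cs5.png')
```

```text
yaw of tool y 4.6 zaxis [-1.2e-03  6.0e-04 -1.0e+00]
pos [ 0.5509 -0.2384  0.2055] t 5.425 F [-0.53 -0.13 -4.43] w 0.0389
delta mm [398.2  80.3  -1. ]
```

View pics/cs5.png

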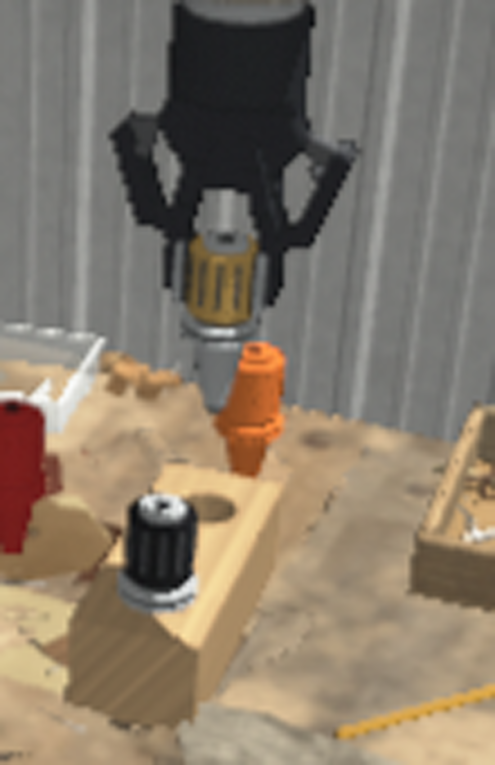

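move_arm(steps="0.3 0 0 -30 0; 0.3 20 4 0 0; 0.3 45 9 0 0; 0.3 55 11 0 0; 0.3 60 12 0 0; 0.3 60 12 0 0; 0.3 60 12 0 0; 0.3 45 9 0 0")

```text
time_s: 6.42
eef_pos: [0.5913, 0.1141, 0.2347]
tcp_rot: [-0.001, 0.678, 0.735, -0.001]
contact_force: [0.3, -0.3, -3.9]
width: 0.0391
```

move_arm(steps="0.3 35 7 0 0; 0.3 18 4.3 0 0; 0.3 0 0 15 0; 0.3 0 0 0 0; 0.3 0 0 0 0")

```text
time_s: 7.05
eef_pos: [0.5994, 0.1634, 0.221]
tcp_rot: [-0.0, 0.679, 0.734, -0.0]
contact_force: [0.2, 0.1, -3.2]
width: 0.0386
```

Run:
```python
from h import *
cap('scene','s4.png');cap('top','t4.png')
delta([.599,.165,.2067])
crop('scene',180,310,150,340,3.1,'cs6.png')
crop('scene',190,300,150,340,3,'x.png')
```

```text
yaw of tool y 4.53 zaxis [ 3.e-04  0.e+00 -1.e+00]
pos [0.5998 0.1637 0.2215] t 7.15 F [ 0.03  0.25 -4.08] w 0.039
delta mm [ 1.4 -0.7 14.8]
```

View pics/s4.png

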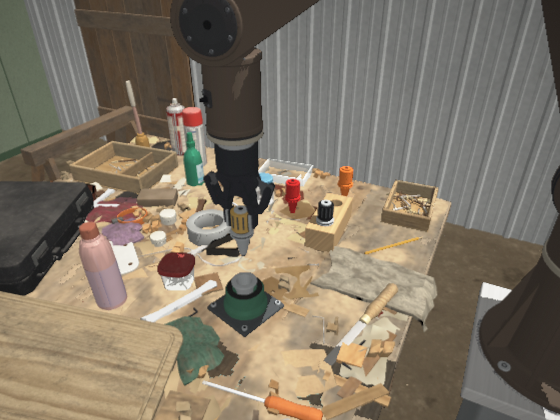

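View pics/t4.png

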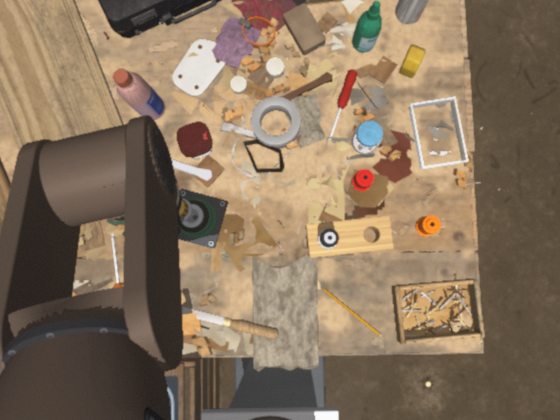

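move_arm(steps="0.3 1 -0.5 20 0; 0.3 0 0 20 0; 0.3 0 0 0 0; 0.3 0 0 0 0")

```text
time_s: 7.65
eef_pos: [0.5995, 0.1653, 0.1822]
tcp_rot: [0.0, 0.678, 0.735, 0.0]
contact_force: [0.1, -0.0, -3.8]
width: 0.0389
```

Run:
```python
from h import *
cap('scene','s5.png');cap('top','t5.png')
delta([.599,.165,.180])
crop('scene',190,300,180,340,4,'cs6.png')
crop('top',150,250,170,260,6,'ct6.png')
s=load('scene')
for q in([.599,.165,.180-.003-.074],[.599,.165,.191+.022]): print(((proj(s,np.array(q))-[190,180]+.5)*4-.5).round(1))
```

```text
yaw of tool y 4.58 zaxis [ 1.6e-03  4.0e-04 -1.0e+00]
pos [0.5996 0.1654 0.1824] t 7.75 F [ 0.18  0.2  -3.13] w 0.0387
delta mm [-0.4 -0.7  2.4]
[216.6 367. ]
[205.2 189.9]
```

View pics/cs6.png

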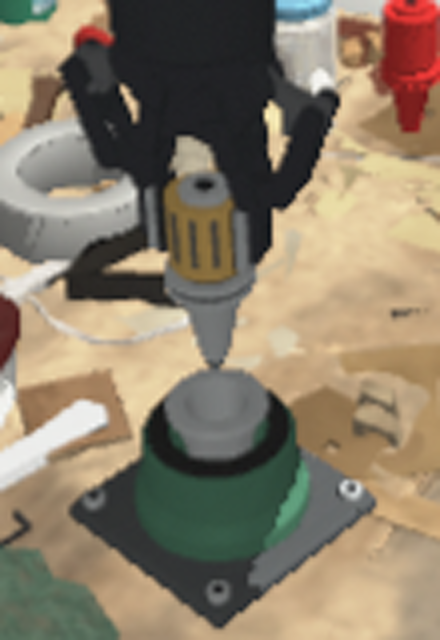

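View pics/ct6.png

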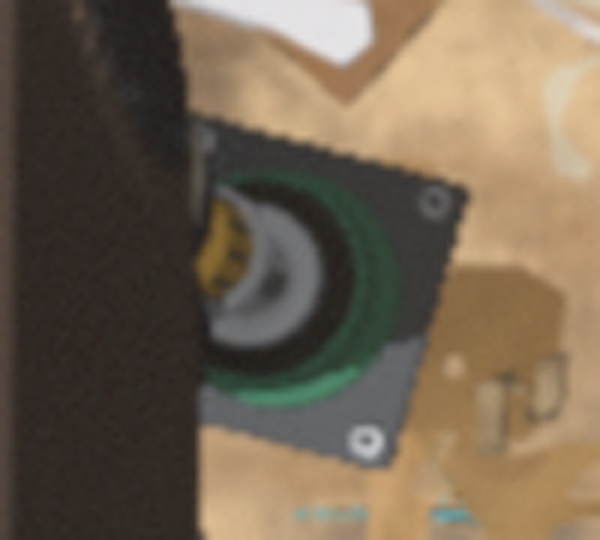

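move_arm(steps="0.3 -0.3 -0.6 14 0; 0.3 0 0 14 0; 0.3 0 0 8 0; 0.3 0 0 5 0; 0.3 0 0 0 0; 0.3 0 0 0 0")

```text
time_s: 8.5
eef_pos: [0.5987, 0.1651, 0.1406]
tcp_rot: [0.0, 0.678, 0.735, 0.0]
contact_force: [0.6, 0.0, -4.0]
width: 0.0389
```

Run:
```python
from h import *
delta([.599,.165,.180]); print(robot.get_state()['torque'])
cap('scene','s6.png')
crop('scene',190,300,180,340,4,'cs7.png')
```

```text
yaw of tool y 4.59 zaxis [ 5.e-04  1.e-04 -1.e+00]
pos [0.5987 0.1651 0.1406] t 8.5 F [ 0.56  0.01 -4.04] w 0.0389
delta mm [ -0.2   0.3 -39.4]
[ 0.04219498  0.04751438 -0.02559561]
```

View pics/cs7.png

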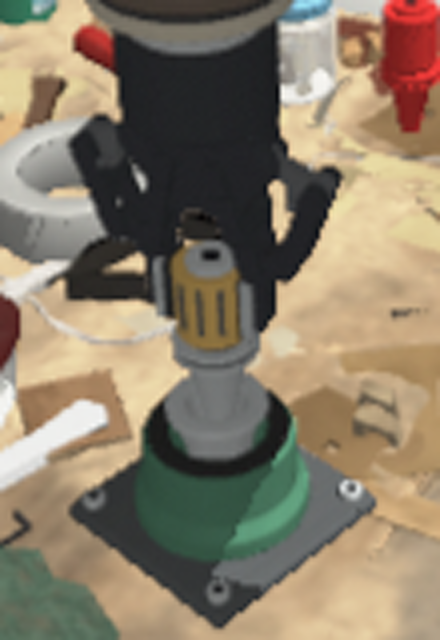

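move_arm(steps="0.3 0 0 4 0; 0.3 0 0 4 0; 0.3 0 0 2 0; 0.3 0 0 0 0")

```text
time_s: 9.05
eef_pos: [0.5983, 0.165, 0.13]
tcp_rot: [-0.0, 0.678, 0.735, -0.0]
contact_force: [-0.5, 0.4, -2.8]
width: 0.039
```

move_arm(steps="0.3 0 0 1.5 0; 0.3 0 0 1.5 0; 0.3 0 0 0 0")

```text
time_s: 9.43
eef_pos: [0.5984, 0.1651, 0.1272]
tcp_rot: [-0.0, 0.678, 0.735, -0.0]
contact_force: [0.5, -1.0, -2.9]
width: 0.0391
```

move_arm(steps="0.3 0 0 1 0; 0.3 0 0 1 0; 0.3 0 0 0 0")

```text
time_s: 9.8
eef_pos: [0.5984, 0.1651, 0.1252]
tcp_rot: [-0.0, 0.678, 0.735, -0.0]
contact_force: [-0.6, 0.6, -3.0]
width: 0.0389
```

move_arm(steps="0.3 0 0 1 0; 0.3 0 0 1 0; 0.3 0 0 0 0; 0.3 0 0 0 0")

```text
time_s: 10.3
eef_pos: [0.5984, 0.1651, 0.1233]
tcp_rot: [-0.0, 0.678, 0.735, -0.0]
contact_force: [-0.4, -0.4, -3.3]
width: 0.0393
```

move_arm(steps="0.3 0 0 1 0; 0.3 0 0 1 0; 0.3 0 0 0 0; 0.3 0 0 0 0")

```text
time_s: 10.8
eef_pos: [0.5985, 0.1651, 0.1213]
tcp_rot: [0.0, 0.678, 0.735, 0.0]
contact_force: [0.6, 1.5, -4.0]
width: 0.0389
```

Run:
```python
from h import *
delta([.599,.165,.180]); print(robot.get_state()['torque'])
cap('scene','s7.png')
crop('scene',200,290,210,330,5,'cs8.png')
```

```text
yaw of tool y 4.59 zaxis [ 1.e-04  1.e-04 -1.e+00]
pos [0.5985 0.1651 0.1213] t 10.8 F [ 0.61  1.5  -4.01] w 0.0389
delta mm [ -0.2   0.5 -58.7]
[ 0.14410963 -0.05807556 -0.03273316]
```

View pics/cs8.png

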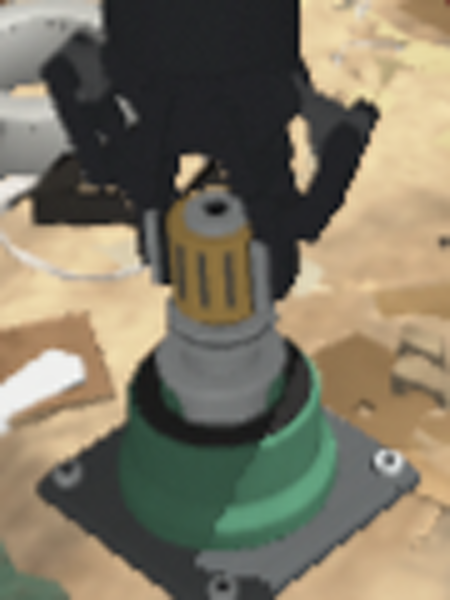

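move_arm(steps="0.3 0.4 0 1 0; 0.3 0 0 0 0; 0.3 0 0 0 0")

```text
time_s: 11.22
eef_pos: [0.5984, 0.1655, 0.1203]
tcp_rot: [-0.0, 0.678, 0.735, -0.0]
contact_force: [0.4, -0.5, -3.6]
width: 0.0388
```

move_arm(steps="0.3 0 0 1 0; 0.3 0 0 0 0; 0.3 0 0 0 0")

```text
time_s: 11.6
eef_pos: [0.5985, 0.1655, 0.1193]
tcp_rot: [0.0, 0.678, 0.735, 0.0]
contact_force: [0.3, 1.0, -3.5]
width: 0.0391
```

move_arm(steps="0.3 0.3 0 1 0; 0.3 0 0 0 0; 0.3 0 0 0 0")

```text
time_s: 11.98
eef_pos: [0.5984, 0.1658, 0.1183]
tcp_rot: [0.0, 0.678, 0.735, 0.0]
contact_force: [1.5, 1.2, -3.3]
width: 0.039
```

move_arm(steps="0.3 0.2 0 1 0; 0.3 0 0 0 0; 0.3 0 0 0 0")

```text
time_s: 12.35
eef_pos: [0.5985, 0.166, 0.1173]
tcp_rot: [0.0, 0.678, 0.735, 0.0]
contact_force: [2.3, 1.8, -4.7]
width: 0.0384
```

Run:
```python
from h import *
delta([.599,.165,.180]); print(robot.get_state()['torque'])
```

```text
yaw of tool y 4.59 zaxis [ 1.e-04  1.e-04 -1.e+00]
pos [0.5985 0.166  0.1173] t 12.35 F [ 2.34  1.85 -4.73] w 0.0384
delta mm [ -1.    0.5 -62.7]
[ 0.35612181 -0.32394761  0.05932862]
```

move_arm(steps="0.3 0.5 0.5 0.5 0; 0.3 0 0 0 0; 0.3 0 0 0 0")

```text
time_s: 12.72
eef_pos: [0.5986, 0.1664, 0.1167]
tcp_rot: [-0.0, 0.678, 0.735, -0.0]
contact_force: [-0.4, 0.0, -2.9]
width: 0.039
```

move_arm(steps="0.3 0 0.3 0.7 0; 0.3 0 0 0 0; 0.3 0 0 0 0")

```text
time_s: 13.1
eef_pos: [0.5991, 0.1665, 0.1161]
tcp_rot: [-0.0, 0.678, 0.735, -0.0]
contact_force: [-0.4, 0.4, -2.8]
width: 0.039
```

Run:
```python
from h import *
delta([.599,.165,.180]); print(robot.get_state()['torque'])
cap('scene','s8.png')
crop('scene',200,290,210,330,5,'cs9.png')
```

```text
yaw of tool y 4.59 zaxis [-1.e-04 -0.e+00 -1.e+00]
pos [0.5991 0.1665 0.1161] t 13.1 F [-0.37  0.39 -2.84] w 0.039
delta mm [ -1.5  -0.2 -63.9]
[-0.00224757  0.0406128  -0.00222642]
```

View pics/cs9.png

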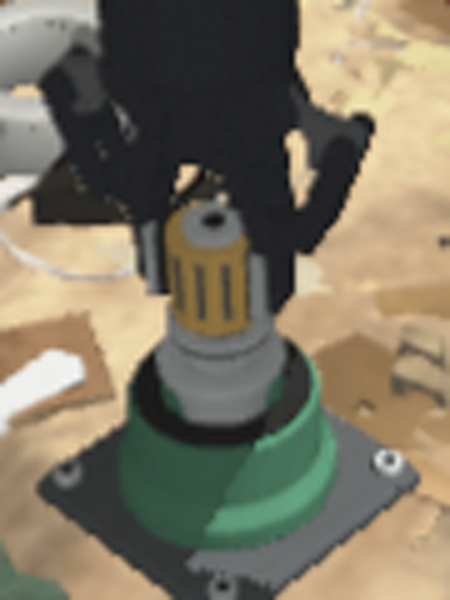

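move_arm(steps="0.3 0 0 1 0; 0.3 0 0 0 0; 0.3 0 0 0 0")

```text
time_s: 13.52
eef_pos: [0.5991, 0.1666, 0.1151]
tcp_rot: [-0.0, 0.678, 0.735, -0.0]
contact_force: [0.4, -0.1, -4.1]
width: 0.0389
```

move_arm(steps="0.3 0 0 1 0; 0.3 0 0 0 0; 0.3 0 0 0 0")

```text
time_s: 13.9
eef_pos: [0.5992, 0.1666, 0.1141]
tcp_rot: [-0.0, 0.678, 0.735, 0.0]
contact_force: [0.7, 1.2, -4.0]
width: 0.039
```

Run:
```python
from h import *
delta([.599,.165,.180]); print(robot.get_state()['torque'])
```

```text
yaw of tool y 4.59 zaxis [ 0.e+00  1.e-04 -1.e+00]
pos [0.5992 0.1666 0.1141] t 13.9 F [ 0.7   1.2  -3.97] w 0.039
delta mm [ -1.5  -0.3 -65.9]
[ 0.1662877  -0.08375944  0.0124677 ]
```

move_arm(steps="0.3 0.4 0.1 1 0; 0.3 0 0 0 0; 0.3 0 0 0 0")

```text
time_s: 14.28
eef_pos: [0.5992, 0.1669, 0.1131]
tcp_rot: [-0.0, 0.678, 0.735, -0.0]
contact_force: [0.1, 1.0, -3.7]
width: 0.0391
```

move_arm(steps="0.3 0 0 1 0; 0.3 0 0 0 0; 0.3 0 0 0 0")

```text
time_s: 14.65
eef_pos: [0.5992, 0.167, 0.1121]
tcp_rot: [0.0, 0.678, 0.735, 0.0]
contact_force: [1.3, 1.5, -3.2]
width: 0.0389
```

Run:
```python
from h import *
delta([.599,.165,.180]); print(robot.get_state()['torque'])
```

```text
yaw of tool y 4.59 zaxis [ 1.e-04  1.e-04 -1.e+00]
pos [0.5992 0.167  0.1121] t 14.65 F [ 1.3   1.47 -3.23] w 0.0389
delta mm [ -1.9  -0.4 -67.9]
[ 0.22217062 -0.11537472  0.0005886 ]
```

move_arm(steps="0.3 0.5 0.3 1 0; 0.3 0 0 0 0; 0.3 0 0 0 0")

```text
time_s: 15.02
eef_pos: [0.5993, 0.1673, 0.111]
tcp_rot: [-0.0, 0.678, 0.735, -0.0]
contact_force: [-0.3, -0.8, -2.7]
width: 0.039
```

move_arm(steps="0.3 0 0 1 0; 0.3 0 0 0 0; 0.3 0 0 0 0")

```text
time_s: 15.4
eef_pos: [0.5994, 0.1674, 0.1102]
tcp_rot: [-0.0, 0.678, 0.735, -0.0]
contact_force: [-1.9, -1.4, 1.5]
width: 0.039
```

Run:
```python
from h import *
delta([.599,.165,.180]); print(robot.get_state()['torque'])
cap('scene','s9.png')
crop('scene',200,290,210,330,5,'cs10.png')
```

```text
yaw of tool y 4.59 zaxis [-1.e-04 -1.e-04 -1.e+00]
pos [0.5994 0.1674 0.1102] t 15.4 F [-1.89 -1.37  1.49] w 0.039
delta mm [ -2.4  -0.6 -69.8]
[-0.34737037  0.37865436 -0.04413458]
```

View pics/cs10.png

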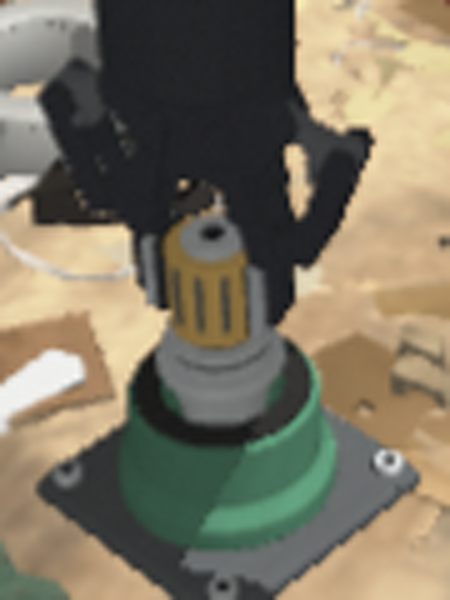

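move_arm(steps="0.55 0 0 0 0; 0.7 0 0 0 0; 1 0 0 0 0; 1 0 0 0 0; 1 0 0 0 0")

```text
time_s: 16.08
eef_pos: [0.5995, 0.1675, 0.1101]
tcp_rot: [0.0, 0.678, 0.735, 0.0]
contact_force: [-0.2, 0.5, -0.1]
width: 0.0853
```

Run:
```python
from h import *
delta([.599,.167,.180])
cap('scene','s10.png')
crop('scene',200,290,210,330,5,'cs11.png')
```

```text
yaw of tool y 4.59 zaxis [ 1.e-04  0.e+00 -1.e+00]
pos [0.5995 0.1675 0.1101] t 16.075 F [-0.17  0.46 -0.14] w 0.0853
delta mm [ -0.4  -0.5 -69.9]
```

View pics/cs11.png

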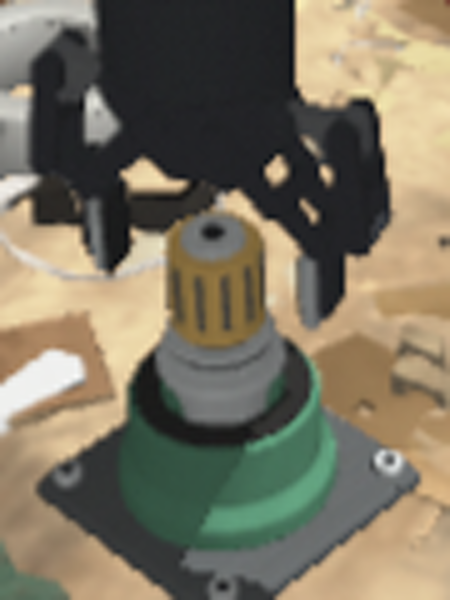

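move_arm(steps="1 0 0 -15 0; 1 0 0 -30 0; 1 0 0 -35 0; 0 0 0 0 0; 0 0 0 0 0; 0 0 0 0 0; 0 0 0 0 0; 0 0 0 0 0", squeeze=40)

```text
time_s: 17.12
eef_pos: [0.5993, 0.1674, 0.1896]
tcp_rot: [-0.0, 0.678, 0.735, -0.0]
contact_force: [0.1, 0.2, 0.3]
width: 0.0
```

Run:
```python
from h import *
delta([.5992,.1672,.155])
cap('scene','s11.png');cap('top','t11.png')
crop('scene',200,290,190,320,4.6,'cs12.png');crop('top',150,250,170,260,6,'ct12.png')
```

```text
yaw of tool y 4.59 zaxis [-7.e-04 -2.e-04 -1.e+00]
pos [0.5993 0.1674 0.1896] t 17.125 F [0.12 0.24 0.25] w 0.0
delta mm [-0.2 -0.1 34.6]
```

View pics/cs12.png

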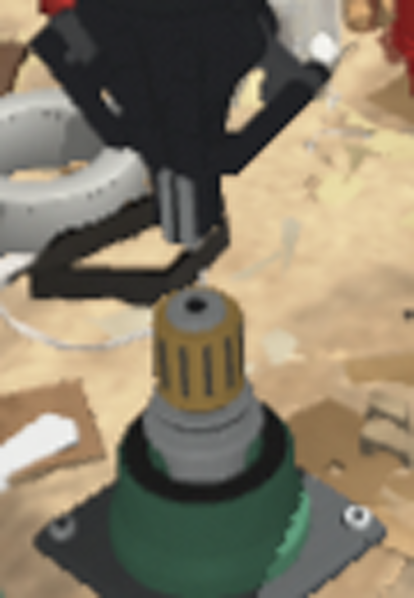

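View pics/ct12.png

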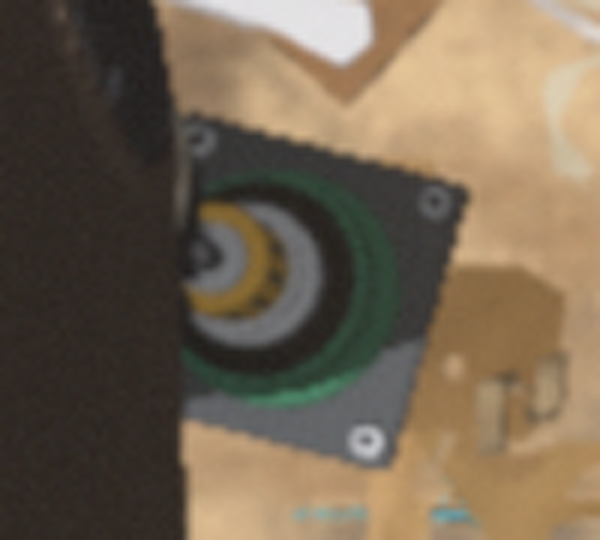

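Run:
```python
from h import *
s=load('scene');t=load('top')
p=[.5992,.1672,.143]
print((proj(s,p)-[200,190]+.5)*4.6-.5,(proj(t,p)-[150,170]+.5)*6-.5)
f=lambda x,y,x0,y0,k:((x+.5)/k-.5+x0,(y+.5)/k-.5+y0)
print(tri([('scene',f(195,310,200,190,4.6)),('top',f(203,256,150,170,6))]),proj(s,[.5992,.1672,.1816])*1,((proj(s,[.5992,.1672,.1816])-[200,190]+.5)*4.6-.5))
```

```text
[195.61155625 307.99841101] [208.12468066 259.15956345]
[0.5995961  0.16864597 0.14295519] [241.10536262 240.94689651] [190.88466804 236.15572396]
```

move_arm(steps="0 0 0 15 0; 0 0 0 12 0; 0 0 0 6 0; 0 0 0 0 0")

```text
time_s: 17.73
eef_pos: [0.5991, 0.1674, 0.1563]
tcp_rot: [-0.0, 0.678, 0.735, -0.001]
contact_force: [-0.1, 0.2, 0.6]
width: 0.0001
```

move_arm(steps="0 0 0 1.5 0; 0 0 0 1.5 0; 0 0 0 0 0")

```text
time_s: 18.1
eef_pos: [0.5995, 0.1675, 0.1542]
tcp_rot: [0.0, 0.678, 0.735, 0.0]
contact_force: [0.3, 0.2, -0.3]
width: 0.0001
```

move_arm(steps="0 0 0 1 0; 0 0 0 1 0; 0 0 0 0 0")

```text
time_s: 18.48
eef_pos: [0.5994, 0.1675, 0.152]
tcp_rot: [-0.0, 0.678, 0.735, -0.0]
contact_force: [-0.3, -0.3, 0.4]
width: 0.0
```

move_arm(steps="0 0 0 1 0; 0 0 0 0 0; 0 0 0 0 0")

```text
time_s: 18.85
eef_pos: [0.5996, 0.1675, 0.1512]
tcp_rot: [0.0, 0.678, 0.735, 0.0]
contact_force: [0.1, -0.4, 2.0]
width: -0.0
```

Contact at about z=0.1512.

move_arm(steps="0 0 0 0.8 0; 0 0 0 0 0; 0 0 0 0 0")

```text
time_s: 19.23
eef_pos: [0.5995, 0.1675, 0.1504]
tcp_rot: [0.0, 0.678, 0.735, 0.0]
contact_force: [0.3, -0.4, 5.0]
width: 0.0003
```

move_arm(steps="0 0 0 1 0; 0 0 0 0 0; 0 0 0 0 0")

```text
time_s: 19.6
eef_pos: [0.5994, 0.1674, 0.1492]
tcp_rot: [-0.0, 0.678, 0.735, -0.0]
contact_force: [0.0, 0.1, 2.7]
width: -0.0002
```

move_arm(steps="0 0 0 1 0; 0 0 0 0 0; 0 0 0 0 0")

```text
time_s: 19.98
eef_pos: [0.5994, 0.1674, 0.1482]
tcp_rot: [-0.0, 0.678, 0.735, -0.0]
contact_force: [-0.4, -0.2, 3.0]
width: -0.0
```

move_arm(steps="0 0 0 1 0; 0 0 0 0 0; 0 0 0 0 0")

```text
time_s: 20.35
eef_pos: [0.5994, 0.1674, 0.1472]
tcp_rot: [-0.0, 0.678, 0.735, -0.0]
contact_force: [0.1, 0.3, 2.8]
width: 0.0001
```

move_arm(steps="0 0 0 1 0; 0 0 0 0 0; 0 0 0 0 0")

```text
time_s: 20.72
eef_pos: [0.5994, 0.1675, 0.1462]
tcp_rot: [-0.0, 0.678, 0.735, -0.0]
contact_force: [-0.0, -0.4, 2.4]
width: 0.0001
```

move_arm(steps="0 0 0 1 0; 0 0 0 0 0; 0 0 0 0 0")

```text
time_s: 21.1
eef_pos: [0.5996, 0.1675, 0.1455]
tcp_rot: [0.0, 0.678, 0.735, 0.0]
contact_force: [-0.3, -0.3, 5.0]
width: 0.0
```

move_arm(steps="0 0 0 0.7 0; 0 0 0 0 0; 0 0 0 0 0")

```text
time_s: 21.48
eef_pos: [0.6, 0.1676, 0.1452]
tcp_rot: [0.0, 0.678, 0.735, 0.001]
contact_force: [-0.7, -0.3, 10.6]
width: 0.0
```

move_arm(steps="0 0 0 0.7 0; 0 0 0 0 0; 0 0 0 0 0")

```text
time_s: 21.85
eef_pos: [0.6003, 0.1677, 0.1449]
tcp_rot: [0.001, 0.678, 0.735, 0.001]
contact_force: [-0.3, 0.8, 14.9]
width: -0.0
```

move_arm(steps="0 0 0 0.7 0; 0 0 0 0 0; 0 0 0 0 0")

```text
time_s: 22.22
eef_pos: [0.6007, 0.1678, 0.1447]
tcp_rot: [0.001, 0.678, 0.735, 0.001]
contact_force: [-1.1, 0.4, 20.6]
width: 0.0001
```

move_arm(steps="0 0 0 0.1 0; 0 0 0 0 0; 0 0 0 0 0; 0 0 0 0 0; 0 0 0 0 0; 0 0 0 0 0")

```text
time_s: 22.98
eef_pos: [0.6007, 0.1678, 0.1447]
tcp_rot: [0.001, 0.678, 0.735, 0.001]
contact_force: [-1.0, 0.8, 21.4]
width: -0.0002
```

move_arm(steps="0 0 0 0 0; 0 0 0 0 0; 0 0 0 0 0; 0 0 0 0 0; 0 0 0 0 0")

```text
time_s: 23.6
eef_pos: [0.6007, 0.1678, 0.1447]
tcp_rot: [0.001, 0.678, 0.735, 0.001]
contact_force: [-0.9, -0.9, 21.6]
width: 0.0
```

move_arm(steps="0 0 0 -1 0; 0 0 0 -2 0; 0 0 0 -5 0; 0 0 0 -15 0; 0 0 0 -30 0; 0 0 0 -40 0; 0 0 0 0 0")

```text
time_s: 24.48
eef_pos: [0.6012, 0.1679, 0.2401]
tcp_rot: [0.002, 0.678, 0.735, 0.002]
contact_force: [0.6, 0.4, -0.3]
width: 0.0001
```

move_arm(steps="0 -60 0 0 0; 0 -60 0 0 0; 0 -40 0 0 0; 0 0 0 0 0; 0 0 0 0 0")

```text
time_s: 25.1
eef_pos: [0.612, 0.0082, 0.2359]
tcp_rot: [-0.0, 0.678, 0.735, -0.0]
contact_force: [-0.4, -0.0, 0.1]
width: -0.0002
```

Run:
```python
from h import *
delta([.5992,.1672,.155])
cap('scene','s12.png');cap('top','t12.png')
crop('scene',200,290,190,320,4.6,'cs13.png');crop('top',150,250,170,260,6,'ct13.png')
```

```text
yaw of tool y 4.56 zaxis [-6.e-04  3.e-04 -1.e+00]
pos [0.612  0.0082 0.2359] t 25.1 F [-0.35 -0.05  0.05] w -0.0002
delta mm [ 1.595e+02 -1.000e-01  8.100e+01]
```

View pics/cs13.png

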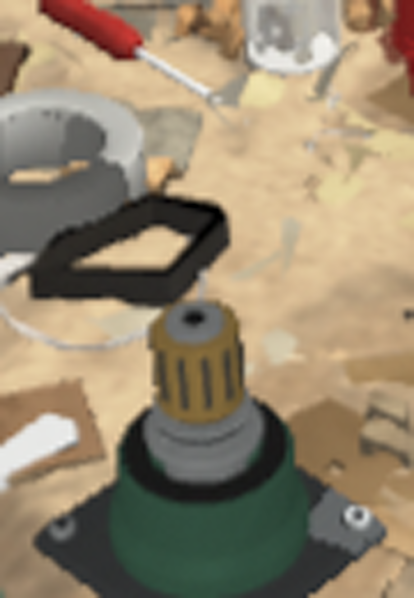

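View pics/ct13.png

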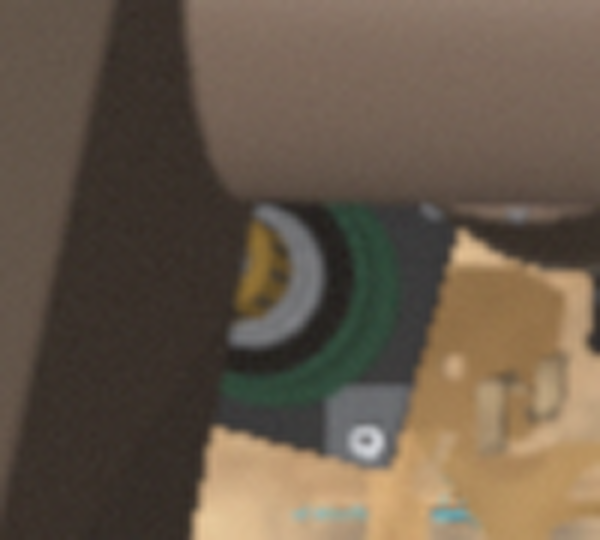

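View pics/s12.png

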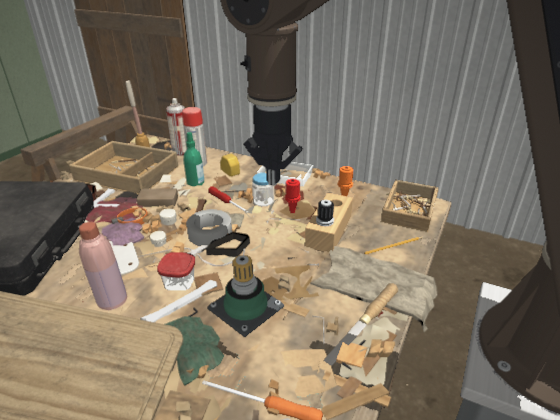

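```bash
python3 -c "
from cell import robot
print(robot.finish_job())"
```

```text
the job is handed in; nothing more can be done
None
```

I took the brass-nut holder out of the rack, lowered it into the sleeve in small steps and let go. It stayed upright and seated. With the fingers shut I then pressed on its nose. The sleeve slid about 6 mm at roughly 3 N, and then the force climbed as it met the stop. I held 20.6–21.6 N for more than a second, backed off and moved the arm clear.

**Last checks:** In the final scene picture the holder stands upright in the lowered sleeve, and the black-nut holder is still in its rack hole. The red and orange look-alikes were not touched. The arm touched nothing at the end, with force readings near 0 N. I handed the job in at about 25 s, and it gave no verdict.

**What disagreed or was not checked:**
- **Cameras:** The two cameras differed by a few mm at the stand. I corrected this during insertion using the side forces, up to about 3 N.
- **Final view:** The arm hid part of the holder in the last top picture, so the upright check rests on the scene picture.

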